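# Plug the open manifold ports, then hold the guarded purge lever

### The arm

A 6-joint arm with a two-finger parallel gripper is mounted at the origin on the work surface. World frame = base frame: x ahead of the robot, y to its left, z up, the work surface at z = 0. Lengths are in m, angles in degrees, forces in N, time in s.
With the tool pointing down it reaches from about 0.25 to 0.725 m from the base axis. Payload 9.7 kg.
Tool frame: the origin (TCP) lies midway between the tips of the shut fingers; the grasp point (between the pads) lies 19 mm behind it (bot.hold_point_z is the distance from the TCP to the grasp point, in m); z points along the fingers, y is the line along which they close (so a half turn about z gives the same grasp; the last joint's range is limited). The gripper opens to 85 mm and grips with 20 to 120 N. Pads are 22 mm wide; open, the fingers measure 114 mm over their backs; the gripper's body (76 mm by 85 mm) begins 54 mm behind the grasp point. The pads swing forward as they close: fully open they stand 13 mm farther back than shut.
Start: joints at [-65.432, 4.979, 10.078, 95.1, 0, 90], TCP at [0.229, -0.5, 0.197] pointing down, gripper open.
Joint ranges: [-179.16, 179.16], [-48.56, 103.87], [-65.8, 70.77], [-126.05, 130.52], [-82.76, 87.17], [-180, 180]. Speed limits (degrees/s): [127.2, 127.2, 147.25, 180, 180, 180].

### API

Orientations are given as [roll, pitch, yaw] about the fixed x, y, z axes, in that order (R = Rz(yaw) Ry(pitch) Rx(roll)).
In Python, from workcell import bot gives the robot as it stands.
- The arm moves only by the tool play_rows, never from a script. Its argument "steps" is a list that holds one entry, the list of rows, each a list of 4 numbers: the shift along the tool's x, y, z in m, then the turn about the tool's z in rad. In form: [[[tx, ty, tz, yaw], ...]]. A call has exactly 5 rows; each row shifts and turns the commanded pose from where the row before left it, along the tool's axes as they then stand; what a row does not reach is not made up. A row lasts 1/12 s, in which the tool goes at most 41.7 mm and 7.16 degrees, less where a joint would pass 70% of its speed; a pose out of reach is approached as far as the arm can. A call is refused whole if a number of a shift passes 0.0417 or a number of a turn 0.125, either way. A call with a gripper value outside its range is refused whole. "gripper" is the finger opening in m, from 0 to 0.0854, set as the call begins (left out, the last holds). The fingers move at their own pace and stop on an object; "squeeze" is the grip in N (left out, the last holds). Time passes only in rows, so rows that do not move let the fingers close, or fill a call up. It gives the time, the measured TCP pose, the force, the opening and the grip force at its end, in the units of the state.
- bot.get_obs(): the state, without advancing time (a new reading comes with each control period).
- bot.camera(name): name is "scene" or "top" or "wrist"; returns a dict with "img" (420x560x3 uint8, blue, green, red), "vfov" (degrees; the focal length in pixels is half the picture's height over the tangent of half this angle, whatever the lens; pixels are square), "cx", "cy" (the principal point, pixels), "xyz" and "attitude" of the camera in the world. Camera axes: x right, y down, z forward; pixel columns grow to the right and rows downward; lengths in m; the calibration is good to about 2 mm. A picture is of the moment at which its call begins. There is no depth.
- bot.job_done(): hands the job in; it is judged then, once.
The state is a dict: "time": time; "q": joint angles; "qd": joint speeds; "joint_efforts": joint torques, N m; "ee_pos": TCP position; "tcp_rot": TCP orientation; "wrist_force": force on the tool from outside, world axes, zero at the start; "torque": the same for the moment, N m; "opening": finger opening in m; "grasp_force": force on a finger pad.
Only numpy, scipy, OpenCV 4.12 (cv2) and the standard library are available. Lean on these libraries where they do the work, as an engineer would, in place of code of your own. Each camera call takes 0.05 s, during which the arm holds its last target. There are 200 camera calls.

### The job

Close the empty ports of the gas manifold with spare plugs from the wooden rack, each pushed fully home, leaving the plugs already fitted where they are. Then flip the lever's safety catch right over towards the robot, pull the purge lever by its rubber T-bar all the way towards the robot, and finish while still holding it there with the gripper: it springs back if let go. Leave the bottle, jar and carton alone.

Things in the scene. Friction and masses are not known exactly. Their poses are not given: they have to be found in the camera images.
- plug_a: one of five alike white plastic plugs, fitted in a port or spare in the rack: shank 20 mm diameter, 24 mm long below the flange, foot tapered to 15 mm; flange 32 mm diameter, 5 mm thick; above it a gripping head 26 mm diameter, 33 mm tall. Origin on the axis at the flange's underside (head spans 5 to 38 mm above it), z up. About 50 g.
- plug_b: one of five alike white plastic plugs, fitted in a port or spare in the rack: shank 20 mm diameter, 24 mm long below the flange, foot tapered to 15 mm; flange 32 mm diameter, 5 mm thick; above it a gripping head 26 mm diameter, 33 mm tall. Origin on the axis at the flange's underside (head spans 5 to 38 mm above it), z up. About 50 g.
- plug_c: one of five alike white plastic plugs, fitted in a port or spare in the rack: shank 20 mm diameter, 24 mm long below the flange, foot tapered to 15 mm; flange 32 mm diameter, 5 mm thick; above it a gripping head 26 mm diameter, 33 mm tall. Origin on the axis at the flange's underside (head spans 5 to 38 mm above it), z up. About 50 g.
- plug_d: one of five alike white plastic plugs, fitted in a port or spare in the rack: shank 20 mm diameter, 24 mm long below the flange, foot tapered to 15 mm; flange 32 mm diameter, 5 mm thick; above it a gripping head 26 mm diameter, 33 mm tall. Origin on the axis at the flange's underside (head spans 5 to 38 mm above it), z up. About 50 g.
- plug_e: one of five alike white plastic plugs, fitted in a port or spare in the rack: shank 20 mm diameter, 24 mm long below the flange, foot tapered to 15 mm; flange 32 mm diameter, 5 mm thick; above it a gripping head 26 mm diameter, 33 mm tall. Origin on the axis at the flange's underside (head spans 5 to 38 mm above it), z up. About 50 g.
- port0 (a point): port 0: centre of the mouth of a 22 mm hole, 30 mm deep, in the flat top (z = 45 mm) of the grey manifold block (64 x 205 mm). Four ports in a row 50 mm apart, port 0 at the robot's right; two are empty. A plug is home when its flange lies flat on the block. Axes of the fixed station: x across the row away from the robot, y along the row to the left, z up.
- port1 (a point): port 1: centre of the mouth of a 22 mm hole, 30 mm deep, in the flat top (z = 45 mm) of the grey manifold block (64 x 205 mm). Four ports in a row 50 mm apart, port 0 at the robot's right; two are empty. A plug is home when its flange lies flat on the block. Axes of the fixed station: x across the row away from the robot, y along the row to the left, z up.
- port2 (a point): port 2: centre of the mouth of a 22 mm hole, 30 mm deep, in the flat top (z = 45 mm) of the grey manifold block (64 x 205 mm). Four ports in a row 50 mm apart, port 0 at the robot's right; two are empty. A plug is home when its flange lies flat on the block. Axes of the fixed station: x across the row away from the robot, y along the row to the left, z up.
- port3 (a point): port 3: centre of the mouth of a 22 mm hole, 30 mm deep, in the flat top (z = 45 mm) of the grey manifold block (64 x 205 mm). Four ports in a row 50 mm apart, port 0 at the robot's right; two are empty. A plug is home when its flange lies flat on the block. Axes of the fixed station: x across the row away from the robot, y along the row to the left, z up.
- rack: fixed wooden rack 56 x 160 x 30 mm with three spare plugs standing in a row 50 mm apart along its own y axis; loose 23 mm pockets, flanges on its top at z = 30 mm. Origin at the underside's centre, z up.
- catch (a joint): angle of the lever's safety catch, rad. 0 = closed: the bar lies level, pointing from its hinge away from the robot, its end blocking a lug on the lever. Grows as the free end is lifted up and over towards the robot: 1.57 upright, 2.9 right over at its stop. Light hinge: let go beyond about 1.9 it falls on over, below about 1.5 it falls shut.
- catch_hinge (a point): centre of the catch's hinge pin, 115 mm high on two upright 5 mm steel cheeks (28 mm over both, 18 mm deep). The hinge axis is this point's y axis; axes are the station's (x away from the robot, z up).
- catch_tab (a point): where to pinch the catch: middle of the bar, 52 mm along it from the hinge pin and 4 mm below the pin's level when closed; moves with the bar. Steel bar 16 mm wide (along the hinge axis), 10 mm thick, 78 mm long from pin to end; about 95 mm of free space under it. Axes as the station's when closed, turning with the bar.
- lever_angle (a joint): angle of the pull lever (beside port 3), rad. 0 = rest, leaning 0.45 rad from upright away from the robot; grows as its top is pulled towards the robot; 0.65 is the stop. A spring always returns it: pull at the grip rises from about 4 N at rest to 10 N at the stop. Blocked near 0 while the catch is closed.
- lever: the whole pull lever: stem, lug and T-bar. Origin at the centre of its pivot pin, 50 mm above the table, between two grey cheeks 62 mm over both; its y axis is the pivot axis; axes as the station's at rest, turning with the lever.
- lever_grip (a point): middle of the black rubber T-bar on top of the lever: 18 mm diameter, 84 mm long along its y axis (parallel to the pivot axis). There the 14 mm steel stem joins from below; 190 mm from the pivot, about 221 mm above the table at rest. x, z axes as the station's at rest, turning with the lever. Both halves beside the stem are free.
- reagent_bottle: bystander: amber bottle with black cap, 64 mm diameter, 140 mm tall; origin at the underside's centre.
- white_jar: bystander: small white jar with a red cap, 52 mm diameter, 60 mm tall; origin at the underside's centre.
- carton: bystander: cardboard box 90 x 130 x 70 mm; origin at the underside's centre.
There are look-alikes about, which are no part of the job. Leave any orange look-alike of the plug_c alone. Leave any pink look-alike of the plug_e alone.

How it is judged:
By the outcome, as a careful person would: the job done as asked, in the order asked, and still so for the second after the job is handed in, while the arm keeps its last pose, push and grip.
It also fails if it takes over 72 s, if anything falls off the work surface, if the arm or the gripper's body presses on something with over 40 N, if the wrist force passes 120 N, or if a joint passes its speed limit or range.

## Working session

There is one attempt and no reset: what is moved stays moved. The work goes in short steps, Python scripts to look and compute and a tool call to move; the robot and the scene stay as the last step left them, time stands still between calls to the robot, and variables do not carry over. Pictures are saved under pics/ and viewed, at most 10 in all, crops included, and the job is handed in when it is done.

Besides the shell and the picture viewer there is one more tool, called after ">>>" as name([rows], argument=value, ...), one row to a line, values as JSON. play_rows: Moves the arm, as the interface text tells. Its arguments: {"type":"object","properties":{"steps":{"type":"array","items":{"type":"array","items":{"type":"array","items":{"type":"number"}}}},"gripper":{"type":"number"},"squeeze":{"type":"number"}},"required":["steps"]}

```bash
mkdir -p pics; cat > h.py <<'E'
import numpy as np,cv2
from scipy.spatial.transform import Rotation as R
from workcell import bot
def shot(n):
    c=bot.camera(n); c['f']=c['img'].shape[0]/2/np.tan(np.radians(c['vfov'])/2)
    a=np.array(c['attitude'],float)
    c['R']=a if a.shape==(3,3) else R.from_euler('xyz',a,degrees=True).as_matrix()
    c['t']=np.array(c['xyz']); return c
def ray(c,u,v):
    return c['R']@np.array([(u-c['cx'])/c['f'],(v-c['cy'])/c['f'],1])
def onz(c,u,v,z):
    d=ray(c,u,v); return c['t']+d*(z-c['t'][2])/d[2]
def proj(c,p):
    q=c['R'].T@(np.array(p)-c['t']); return c['f']*q[0]/q[2]+c['cx'],c['f']*q[1]/q[2]+c['cy']
E
python3 - <<'E'
from h import *
for n in('scene','top'):
    c=shot(n); cv2.imwrite(f'pics/{n}0.png',c['img']); print(n,c['attitude'],c['t'],c['vfov'],c['cx'],c['cy'],onz(c,280,210,0))
print(bot.get_obs())
E
```

```text
scene [-132.50826951   -0.67580917  107.23738749] [1.28693009 0.22623672 0.84645192] 52.473304039320745 274.8459930861382 209.06382864079964 [ 0.4011303  -0.02231055  0.        ]
top [-1.75121034e+02  1.61277969e-01 -9.14566327e+01] [0.41344223 0.02063119 1.57754909] 49.779454687343446 280.5525570025514 207.91162837099893 [0.5408954  0.02376499 0.        ]
{'time': 0.1, 'q': array([-6.54298930e+01,  5.00755821e+00,  1.00399672e+01,  9.50989015e+01,
       -1.18097369e-03,  8.99994729e+01]), 'qd': array([ 0.06116853, -0.0602857 ,  0.1443023 , -0.09179214,  0.01491689,
        0.13261302]), 'joint_efforts': array([-1.55956113e-03, -5.21559370e+01,  4.65654874e+01,  1.60272449e-02,
       -6.42261693e-05,  4.60825703e-06]), 'ee_pos': array([ 0.22858997, -0.49998861,  0.19686645]), 'tcp_rot': array([-1.79933508e+02,  1.18036115e-03,  2.45706355e+01]), 'wrist_force': array([-0.01778411,  0.02187615,  0.7075292 ]), 'torque': array([0.00843971, 0.06516821, 0.02597881]), 'grasp_force': 0.0, 'opening': 0.08535265483197245}
```

View pics/top0.png

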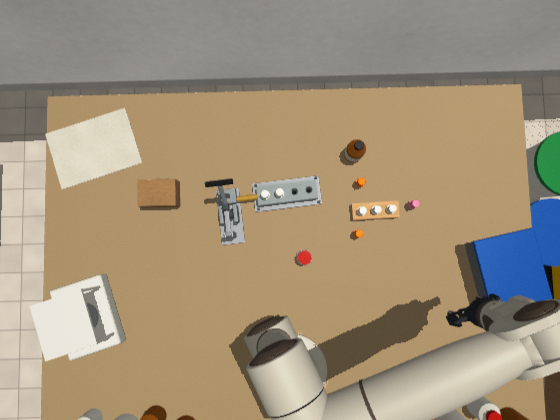

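View pics/scene0.png

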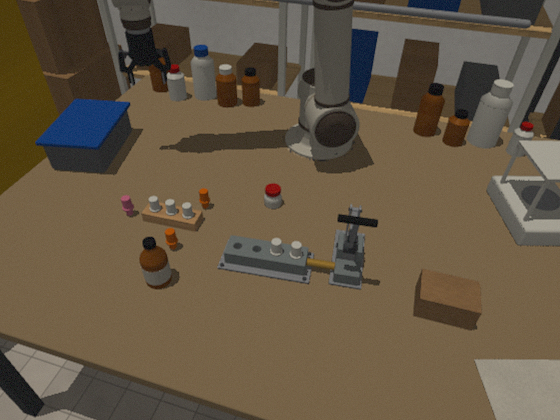

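Top view: the rack has white plugs at (362,211), (377,210) and (392,209). The orange look-alikes at (361,182) and (359,234), and the pink one at (415,204), stand outside the rack. The manifold has fitted plugs at (265,195) and (280,193), and empty ports at (295,191) and (309,189), which are ports 1 and 0. The lever T-bar is at (219,183). I'll measure these and check them in one enlarged crop.

```bash
python3 - <<'E'
from h import *
c=shot('top'); im=c['img']
hsv=cv2.cvtColor(im,cv2.COLOR_BGR2HSV)
m=((hsv[...,1]<50)&(hsv[...,2]>165)).astype(np.uint8); 
n,l,s,ce=cv2.connectedComponentsWithStats(m[150:250,200:440])
for i in range(1,n):
    if s[i,4]>15:
        u,v=ce[i]+[200,150]; print('white',u,v,s[i,2:],onz(c,u,v,.068)[:2].round(4),onz(c,u,v,.083)[:2].round(4))
m=((hsv[...,2]<60)).astype(np.uint8)
n,l,s,ce=cv2.connectedComponentsWithStats(m[150:250,200:330])
for i in range(1,n):
    if s[i,4]>8:
        u,v=ce[i]+[200,150]; print('dark',u,v,s[i],onz(c,u,v,.045)[:2].round(4),onz(c,u,v,.221)[:2].round(4))
cv2.imwrite('pics/crop.png',cv2.resize(im[165:255,200:430],None,fx=3.4,fy=3.4,interpolation=cv2.INTER_CUBIC))
s=shot('scene');i=s['img'];cv2.imwrite('pics/crop2.png',cv2.resize(i[190:300,210:410],None,fx=4,fy=4,interpolation=cv2.INTER_CUBIC))
E
```

```text
white 288.06793279766254 191.42147552958363 [  70   36 1369] [ 0.5973 -0.005 ] [ 0.5954 -0.0048]
white 235.57142857142856 213.14285714285714 [ 3 16 21] [0.5287 0.1725] [0.5275 0.171 ]
white 234.5843373493976 227.99096385542168 [ 23  41 332] [0.4791 0.1766] [0.4784 0.175 ]
white 391.75 207.90384615384616 [10  8 52] [ 0.5328 -0.3502] [ 0.5317 -0.3465]
white 362.2941176470588 210.11764705882354 [10  9 51] [ 0.5279 -0.2515] [ 0.5268 -0.2488]
white 376.8979591836735 208.85714285714286 [10  8 49] [ 0.5309 -0.3005] [ 0.5298 -0.2973]
white 222.1290322580645 231.35483870967744 [ 6 10 31] [0.4689 0.2183] [0.4684 0.2163]
dark 218.59848484848484 182.63636363636363 [  5  29  28   8 132] [0.6364 0.231 ] [0.6108 0.2068]
dark 308.38461538461536 189.76923076923077 [107  38   4   4  13] [ 0.604  -0.0748] [ 0.5821 -0.0639]
dark 293.7857142857143 191.64285714285714 [92 40  5  4 14] [ 0.5988 -0.0249] [ 0.5775 -0.0197]
```

View pics/crop.png

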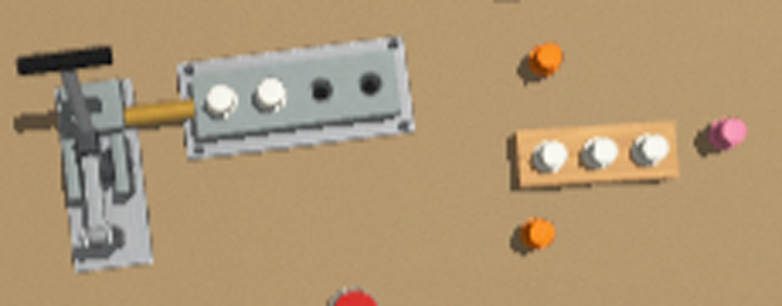

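View pics/crop2.png

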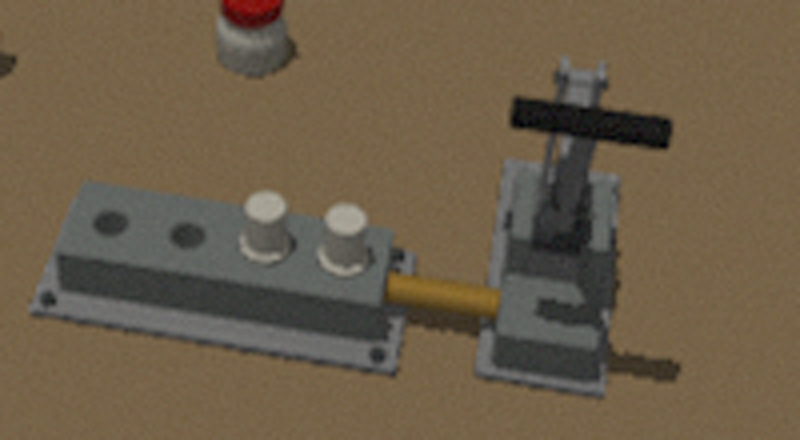

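The crop confirms it: all three white plugs stand in the rack and the look-alikes are outside it. Ports 0 and 1 are empty, and the catch hinge is at the robot end of the lever base. I'll go above the rack and look from close by.

>>> play_rows([
  [[0.035,-0.005,0,-0.119],[0.035,0,0,-0.119],[0.035,0.004,0,-0.119],[0.034,0.008,0,-0.119],[0.033,0.012,0,-0.119]],
], gripper=0.05)

```text
time: 0.62
ee_pos: [0.3789, -0.4064, 0.1974]
tcp_rot: [-180.0, -0.0, 59.0]
wrist_force: [-0.9, -0.4, -0.6]
opening: 0.05
grasp_force: 0.0
```

>>> play_rows([
  [[0.031,0.016,0,-0.119],[0.029,0.02,0,-0.119],[0.027,0.023,0,-0.119],[0.024,0.026,0,-0.119],[0.02,0.028,0,-0.119]],
])

```text
time: 1.03
ee_pos: [0.5287, -0.3145, 0.1973]
tcp_rot: [-180.0, -0.0, 93.1]
wrist_force: [0.2, -0.8, 0.4]
opening: 0.0498
grasp_force: 0.0
```

>>> play_rows([
  [[0,0,0,0],[0,0,0,0],[0,0,0,0],[0,0,0,0],[0,0,0,0]],
])

```text
time: 1.45
ee_pos: [0.5265, -0.3166, 0.1978]
tcp_rot: [180.0, 0.0, 92.6]
wrist_force: [-0.0, 0.5, 0.1]
opening: 0.0501
grasp_force: 0.0
```

```bash
python3 - <<'E'
from h import *
o=bot.get_obs(); print(o['time'],o['ee_pos'],o['tcp_rot'],o['wrist_force'])
c=shot('wrist'); cv2.imwrite('pics/w0.png',c['img']); print(c['t'],c['attitude'],c['vfov'])
for p in [(.531,-.3005,.068),(.533,-.35,.068),(.528,-.2515,.068)]: print(proj(c,p))
E
```

```text
1.45 [ 0.52650247 -0.31664277  0.19776376] [1.79992769e+02 1.25582091e-02 9.26262715e+01] [-0.0422872   0.45707749  0.1191859 ]
[ 0.52399756 -0.24815044  0.37392734] [ 1.64367907e+02 -2.67935790e-02  2.63976109e+00] 62.674507331609824
(np.float64(287.8901801140785), np.float64(170.86789323672576))
(np.float64(287.3828408955184), np.float64(223.41345229510233))
(np.float64(287.2485971942627), np.float64(114.12193855323038))
```

View pics/w0.png

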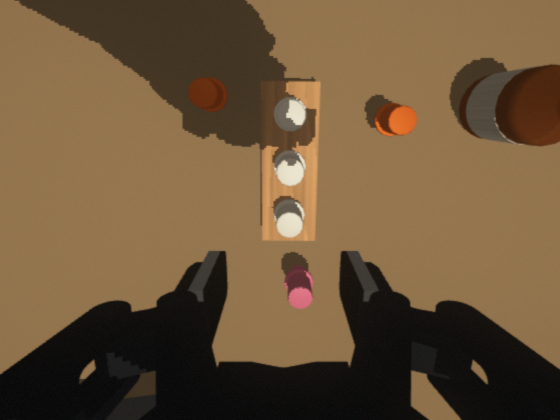

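The wrist view shows the rack heads at about (290,113), (291,172) and (290,224), within 2 px of the predictions. I'll take the middle plug first.

>>> play_rows([
  [[0.003,0.0013,0.02,0],[0.003,0.0013,0.02,0],[0.003,0.0013,0.02,0],[0.003,0.0013,0.02,0],[0.003,0.0013,0.02,0]],
])

```text
time: 1.92
ee_pos: [0.5326, -0.3011, 0.0969]
tcp_rot: [180.0, 0.0, 92.7]
wrist_force: [-0.2, -0.2, -0.3]
opening: 0.0504
grasp_force: 0.0
```

>>> play_rows([
  [[0,0,0.02,0],[0,0,0.018,0],[0,0,0.012,0],[0,0,0.008,0],[0,0,0,0]],
])

```text
time: 2.33
ee_pos: [0.5321, -0.3005, 0.038]
tcp_rot: [-179.9, -0.1, 92.7]
wrist_force: [-0.9, 0.6, 0.6]
opening: 0.0501
grasp_force: 0.0
```

>>> play_rows([
  [[0,0,0,0],[0,0,0,0],[0,0,0,0],[0,0,0,0],[0,0,0,0]],
], gripper=0.0, squeeze=50)

```text
time: 2.75
ee_pos: [0.5334, -0.3007, 0.0402]
tcp_rot: [180.0, 0.0, 92.7]
wrist_force: [0.8, 0.0, 0.3]
opening: 0.0002
grasp_force: 0.0
```

>>> play_rows([
  [[0,0,0,0],[0,0,0,0],[0,0,0,0],[0,0,0,0],[0,0,0,0]],
])

```text
time: 3.17
ee_pos: [0.5331, -0.3006, 0.0395]
tcp_rot: [180.0, -0.0, 92.7]
wrist_force: [-0.3, -0.3, 0.6]
opening: -0.0
grasp_force: 0.0
```

The fingers closed on nothing, so I'll look.

```bash
python3 - <<'E'
from h import *
c=shot('wrist'); cv2.imwrite('pics/w1.png',c['img'])
s=shot('scene'); t=shot('top')
a=cv2.resize(s['img'][150:260,80:240],(560,385),interpolation=cv2.INTER_CUBIC)
cv2.imwrite('pics/w1b.png',np.hstack([cv2.resize(c['img'],(400,300)),cv2.resize(s['img'][130:260,80:253],(400,300),interpolation=cv2.INTER_CUBIC)]))
print(proj(c,(.533,-.3006,.04)),proj(c,(.533,-.3006,.068)))
E
```

```text
(np.float64(281.37555168570447), np.float64(240.76899863605496)) (np.float64(281.1297879608897), np.float64(262.7310364711612))
```

View pics/w1b.png

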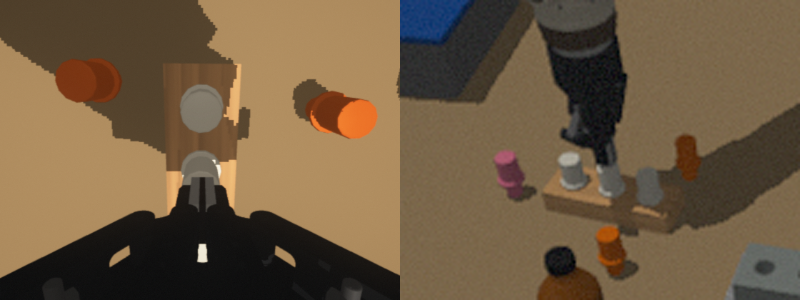

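```bash
python3 - <<'E'
from h import *
c=shot('wrist'); print(c['t'],c['attitude'],c['cx'],c['cy'],bot.get_obs()['ee_pos'])
# wrist cam now: far plug
im=c['img']; cv2.imwrite('pics/w1c.png',cv2.resize(im[60:340,180:400],None,fx=2.1,fy=2.1))
for v in (105,118,150,185): print(v,onz(c,281,v,.068).round(4),onz(c,281,v,.03).round(4))
# w0 camera geometry
import copy
d=dict(c); d['t']=np.array([0.52399756,-0.24815044,0.37392734]); d['R']=R.from_euler('xyz',[164.367907,-.02679,2.63976],degrees=True).as_matrix()
for u,v,z in [(263,82,.03),(319,82,.03),(263,240,.03),(316,240,.03),(291,113,.068),(291,172,.068),(290,224,.068)]: print(u,v,z,onz(d,u,v,z).round(4))
t=shot('top')
for u,v in [(351,204),(399,202),(352,220),(400,217)]: print('top rack',onz(t,u,v,.03).round(4))
E
```

```text
[ 0.53049605 -0.23211424  0.21563462] [ 1.64383134e+02 -1.50639967e-02  2.76125193e+00] 282.93018649597974 206.34588116743882 [ 0.53311742 -0.30054358  0.0394661 ]
105 [ 0.5296 -0.2302  0.068 ] [ 0.5294 -0.2297  0.03  ]
118 [ 0.5299 -0.2354  0.068 ] [ 0.5297 -0.2362  0.03  ]
150 [ 0.5305 -0.2485  0.068 ] [ 0.5305 -0.2528  0.03  ]
185 [ 0.5312 -0.2637  0.068 ] [ 0.5314 -0.2718  0.03  ]
263 82 0.03 [ 0.5043 -0.2238  0.03  ]
319 82 0.03 [ 0.5569 -0.2214  0.03  ]
263 240 0.03 [ 0.5091 -0.3824  0.03  ]
316 240 0.03 [ 0.5655 -0.3798  0.03  ]
291 113 0.068 [ 0.5312 -0.2504  0.068 ]
291 172 0.068 [ 0.5338 -0.3014  0.068 ]
290 224 0.068 [ 0.5355 -0.3505  0.068 ]
top rack [ 0.5529 -0.2205  0.03  ]
top rack [ 0.5555 -0.3854  0.03  ]
top rack [ 0.4978 -0.2217  0.03  ]
top rack [ 0.5039 -0.3863  0.03  ]
```

View pics/w1c.png

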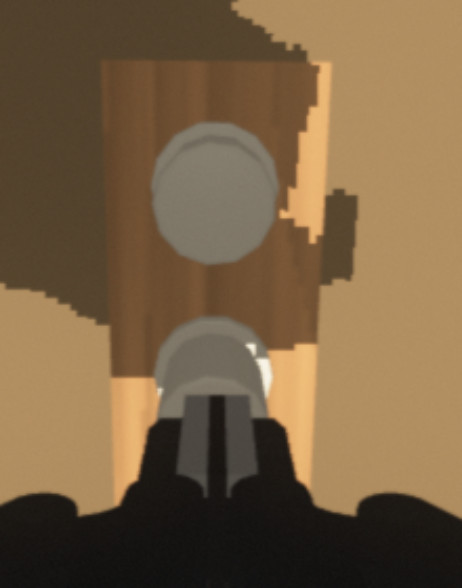

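```bash
python3 - <<'E'
from h import *
print(bot.hold_point_z, bot.get_obs()['wrist_force'])
E
```

```text
0.0187 [ 0.43953499 -0.45908149  0.72362226]
```

>>> play_rows([
  [[0,0,0,0],[0,0,0,0],[0,0,0,0],[0,0,0,0],[0,0,0,0]],
], gripper=0.05)

```text
time: 3.83
ee_pos: [0.5332, -0.3006, 0.0395]
tcp_rot: [180.0, 0.0, 92.8]
wrist_force: [1.0, -0.3, -0.1]
opening: 0.05
grasp_force: 0.0
```

>>> play_rows([
  [[0,0,0.001,0],[0,0,0.001,0],[0,0,0.001,0],[0,0,0.001,0],[0,0,0.001,0]],
])

```text
time: 4.25
ee_pos: [0.5331, -0.3005, 0.0343]
tcp_rot: [-180.0, -0.0, 92.8]
wrist_force: [-0.2, -0.8, -0.2]
opening: 0.0494
grasp_force: 0.0
```

>>> play_rows([
  [[0,0,0.001,0],[0,0,0.001,0],[0,0,0.001,0],[0,0,0.001,0],[0,0,0.001,0]],
])

```text
time: 4.67
ee_pos: [0.5331, -0.3006, 0.0294]
tcp_rot: [180.0, -0.0, 92.8]
wrist_force: [-0.4, 0.4, 0.6]
opening: 0.0502
grasp_force: 0.0
```

>>> play_rows([
  [[0,0,0.001,0],[0,0,0.001,0],[0,0,0.001,0],[0,0,0.001,0],[0,0,0.001,0]],
])

```text
time: 5.08
ee_pos: [0.5331, -0.3006, 0.0244]
tcp_rot: [-180.0, 0.0, 92.7]
wrist_force: [-0.3, 0.0, -0.5]
opening: 0.0501
grasp_force: 0.0
```

>>> play_rows([
  [[0,0,0.001,0],[0,0,0.001,0],[0,0,0.001,0],[0,0,0.001,0],[0,0,0.0,0]],
])

```text
time: 5.5
ee_pos: [0.533, -0.3005, 0.0202]
tcp_rot: [-180.0, -0.0, 92.7]
wrist_force: [0.1, -0.2, -0.4]
opening: 0.05
grasp_force: 0.0
```

>>> play_rows([
  [[0,0,0,0],[0,0,0,0],[0,0,0,0],[0,0,0,0],[0,0,0,0]],
], gripper=0.0, squeeze=50)

```text
time: 5.92
ee_pos: [0.5332, -0.3006, 0.0208]
tcp_rot: [180.0, 0.0, 92.7]
wrist_force: [-0.1, -0.4, 2.5]
opening: 0.0237
grasp_force: 49.1
```

>>> play_rows([
  [[0,0,0,0],[0,0,0,0],[0,0,0,0],[0,0,0,0],[0,0,0,0]],
])

```text
time: 6.33
ee_pos: [0.5332, -0.3006, 0.0207]
tcp_rot: [180.0, 0.0, 92.7]
wrist_force: [-1.8, -0.2, 5.0]
opening: 0.0237
grasp_force: 49.3
```

>>> play_rows([
  [[0,0,-0.01,0],[0,0,-0.02,0],[0,0,-0.03,0],[0,0,-0.03,0],[0,0,-0.02,0]],
])

```text
time: 6.75
ee_pos: [0.5336, -0.3007, 0.1337]
tcp_rot: [179.9, 0.1, 92.8]
wrist_force: [0.9, -0.5, 1.2]
opening: 0.0237
grasp_force: 49.1
```

>>> play_rows([
  [[0.022,0.008,0,-0.006],[0.022,0.008,0,-0.006],[0.022,0.008,0,-0.006],[0.022,0.008,0,-0.006],[0.022,0.008,0,-0.006]],
])

```text
time: 7.17
ee_pos: [0.5667, -0.1873, 0.1308]
tcp_rot: [180.0, -0.0, 94.5]
wrist_force: [-0.1, 0.4, -0.4]
opening: 0.0238
grasp_force: 49.2
```

>>> play_rows([
  [[0.022,0.008,0,-0.006],[0.022,0.008,0,-0.006],[0.022,0.008,0,-0.006],[0.022,0.008,0,-0.006],[0.022,0.008,0,-0.006]],
])

```text
time: 7.58
ee_pos: [0.5966, -0.074, 0.1307]
tcp_rot: [180.0, -0.0, 96.2]
wrist_force: [0.3, 0.1, -0.6]
opening: 0.0237
grasp_force: 49.2
```

>>> play_rows([
  [[0,0,0,0],[0,0,0,0],[0,0,0,0],[0,0,0,0],[0,0,0,0]],
])

```text
time: 8.0
ee_pos: [0.5963, -0.0761, 0.1306]
tcp_rot: [-180.0, 0.0, 96.1]
wrist_force: [-0.1, -0.4, -1.1]
opening: 0.0235
grasp_force: 49.2
```

```bash
python3 - <<'E'
from h import *
c=shot('wrist'); s=shot('scene'); t=shot('top')
cv2.imwrite('pics/p0w.png',c['img']);cv2.imwrite('pics/p0s.png',s['img']);cv2.imwrite('pics/p0t.png',t['img'])
z=lambda i:cv2.resize(i,(400,300),interpolation=cv2.INTER_CUBIC)
cv2.imwrite('pics/p0.png',np.vstack([cv2.resize(c['img'][60:340,140:420],(420,420))[:, :420].copy() if 0 else np.hstack([z(c['img']),z(s['img'][180:300,200:360])]), np.hstack([z(t['img'][150:240,240:360]),z(s['img'][130:260,80:253])])]))
print(c['t'],c['attitude'],bot.get_obs()['ee_pos'])
E
```

```text
[ 0.58961279 -0.00793712  0.3067247 ] [ 1.64376815e+02 -1.67152199e-02  6.13154783e+00] [ 0.59629958 -0.07586595  0.13052343]
```

View pics/p0.png

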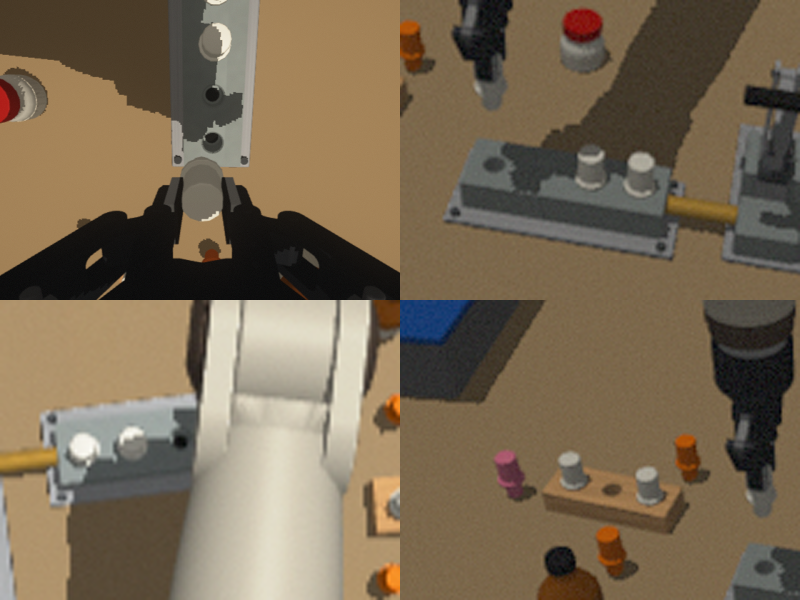

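The plug is held. The wrist view (half scale) shows port 0 at about (213,141), port 1 at (213,95) and the held plug's head at about (203,203). I'll measure these.

```bash
python3 - <<'E'
from h import *
c=shot('wrist'); g=cv2.cvtColor(c['img'],cv2.COLOR_BGR2GRAY)
o=bot.get_obs(); p=o['ee_pos']
for (u0,v0) in [(298,133),(298,198)]:
    w=g[v0-16:v0+16,u0-16:u0+16]; 
    m=(w<45).astype(np.uint8); n,l,s,ce=cv2.connectedComponentsWithStats(m)
    i=1+np.argmax(s[1:,4]); u,v=ce[i]+[u0-16,v0-16]; print('dark',u,v,s[i],onz(c,u,v,.045).round(4),onz(c,u,v,.035).round(4))
for z in(.13,.14,.145,.178): print(z,proj(c,(p[0],p[1],z)))
hsv=cv2.cvtColor(c['img'],cv2.COLOR_BGR2HSV)
big=cv2.resize(np.hstack([c['img'][110:330,220:340]]),None,fx=3,fy=3,interpolation=cv2.INTER_CUBIC)[:600]
big=cv2.resize(c['img'][110:310,200:380],(540,600),interpolation=cv2.INTER_CUBIC)
cv2.imwrite('pics/p0z.png',big)
E
```

```text
dark 296.8033898305085 132.36271186440678 [  6   6  19  20 295] [ 0.6017 -0.0226  0.045 ] [ 0.6022 -0.0231  0.035 ]
dark 296.1578947368421 193.0421052631579 [  6   5  17  14 190] [ 0.6067 -0.0686  0.045 ] [ 0.6073 -0.071   0.035 ]
0.13 (np.float64(281.6364591253425), np.float64(239.68848040251598))
0.14 (np.float64(281.5734354246635), np.float64(246.67254880642014))
0.145 (np.float64(281.53930929998063), np.float64(250.45428784391203))
0.178 (np.float64(281.2561712170828), np.float64(281.8306703381723))
```

View pics/p0z.png

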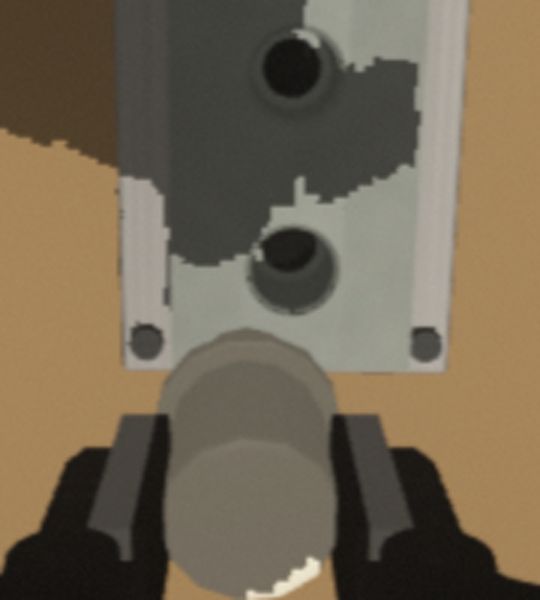

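```bash
python3 - <<'E'
from h import *
c=shot('wrist'); s=shot('scene'); t=shot('top')
print('wrist',onz(c,297.7,199.3,.045),onz(c,299,132.7,.045))
# rim fit: rim ellipse points port0 from zoom (left,right,bottom) 
for a in [(247,268),(339,268),(293,314)]: print(onz(c,200+a[0]/3,110+a[1]/3,.045).round(4))
g=cv2.cvtColor(cv2.imread('pics/scene0.png'),cv2.COLOR_BGR2GRAY).astype(float)
for u0,v0 in [(237,245),(257,249)]:
    w=g[v0-7:v0+8,u0-9:u0+10]; k=np.clip(np.median(w)-w-12,0,None); vv,uu=np.mgrid[v0-7:v0+8,u0-9:u0+10]
    u,v=(k*uu).sum()/k.sum(),(k*vv).sum()/k.sum(); print('scene',u,v,onz(s,u,v,.045).round(4))
g=cv2.cvtColor(cv2.imread('pics/top0.png'),cv2.COLOR_BGR2GRAY).astype(float)
for u0,v0 in [(308,190),(294,192)]:
    w=g[v0-5:v0+6,u0-5:u0+6]; k=np.clip(np.median(w)-w-12,0,None); vv,uu=np.mgrid[v0-5:v0+6,u0-5:u0+6]
    u,v=(k*uu).sum()/k.sum(),(k*vv).sum()/k.sum(); print('top',u,v,onz(t,u,v,.045).round(4))
E
```

```text
wrist [ 0.60847328 -0.07339636  0.045     ] [ 0.60336752 -0.0225261   0.045     ]
[ 0.5965 -0.0747  0.045 ]
[ 0.6204 -0.0721  0.045 ]
[ 0.6099 -0.0859  0.045 ]
scene 237.0538001707942 245.44406490179333 [ 0.6094 -0.0747  0.045 ]
scene 256.2026359143328 248.49835255354202 [ 0.6044 -0.025   0.045 ]
top 308.4392464678179 189.3767660910518 [ 0.6053 -0.075   0.045 ]
top 294.0995460440986 191.15856031128405 [ 0.6004 -0.026   0.045 ]
```

>>> play_rows([
  [[0,0.004,0.01,0],[0,0.004,0.014,0],[0,0.003,0.014,0],[0,0,0.014,0],[0,0,0.008,0]],
])

```text
time: 8.77
ee_pos: [0.6068, -0.0739, 0.0678]
tcp_rot: [-179.9, -0.0, 96.2]
wrist_force: [-0.8, 0.0, -0.4]
opening: 0.0236
grasp_force: 49.2
```

>>> play_rows([
  [[0,0,0.003,0],[0,0,0.003,0],[0,0,0.003,0],[0,0,0.003,0],[0,0,0.003,0]],
])

```text
time: 9.18
ee_pos: [0.6077, -0.0741, 0.0559]
tcp_rot: [179.9, 0.0, 96.2]
wrist_force: [-0.3, -0.0, -0.9]
opening: 0.0238
grasp_force: 49.2
```

>>> play_rows([
  [[0,0,0.002,0],[0,0,0.002,0],[0,0,0.002,0],[0,0,0.002,0],[0,0,0.002,0]],
])

```text
time: 9.6
ee_pos: [0.6074, -0.0741, 0.0454]
tcp_rot: [180.0, 0.0, 96.2]
wrist_force: [0.2, 0.4, -1.5]
opening: 0.0239
grasp_force: 49.2
```

>>> play_rows([
  [[0,0,0.0015,0],[0,0,0.0015,0],[0,0,0.0015,0],[0,0,0.0015,0],[0,0,0.0015,0]],
])

```text
time: 10.02
ee_pos: [0.6074, -0.074, 0.0379]
tcp_rot: [180.0, -0.0, 96.2]
wrist_force: [0.7, -0.3, -0.5]
opening: 0.0239
grasp_force: 49.2
```

Going in freely. I'll push the last few mm home.

>>> play_rows([
  [[0,0,0.001,0],[0,0,0.001,0],[0,0,0.001,0],[0,0,0.0,0],[0,0,0.0,0]],
])

```text
time: 10.43
ee_pos: [0.6074, -0.074, 0.0357]
tcp_rot: [180.0, 0.0, 96.2]
wrist_force: [-3.1, 1.1, 6.0]
opening: 0.0238
grasp_force: 49.7
```

>>> play_rows([
  [[0,0,0.001,0],[0,0,0.001,0],[0,0,0,0],[0,0,0.0,0],[0,0,0.0,0]],
])

```text
time: 10.85
ee_pos: [0.6075, -0.0741, 0.0355]
tcp_rot: [179.9, 0.0, 96.2]
wrist_force: [-8.4, 1.0, 16.7]
opening: 0.0239
grasp_force: 51.0
```

Seated at TCP z 0.0355 against 0.0357 expected, with a 17 N reaction. I'll release it and fetch the next plug.

>>> play_rows([
  [[0,0,0,0],[0,0,0,0],[0,0,0,0],[0,0,0,0],[0,0,0,0]],
], gripper=0.05)

```text
time: 11.27
ee_pos: [0.6072, -0.074, 0.0326]
tcp_rot: [-180.0, -0.0, 96.2]
wrist_force: [-0.3, 0.2, -0.1]
opening: 0.05
grasp_force: 0.0
```

>>> play_rows([
  [[0,0,-0.005,0],[0,0,-0.015,0],[0,0,-0.025,0],[0,0,-0.03,0],[0,0,-0.02,0]],
])

```text
time: 11.68
ee_pos: [0.6077, -0.0741, 0.1308]
tcp_rot: [179.9, 0.0, 96.2]
wrist_force: [1.1, -0.3, -0.2]
opening: 0.0498
grasp_force: 0.0
```

>>> play_rows([
  [[-0.027,-0.0094,0,0.006],[-0.027,-0.0094,0,0.006],[-0.027,-0.0094,0,0.006],[-0.027,-0.0094,0,0.006],[-0.027,-0.0094,0,0.006]],
])

```text
time: 12.1
ee_pos: [0.5731, -0.2141, 0.1283]
tcp_rot: [180.0, 0.0, 94.5]
wrist_force: [0.2, -0.0, 0.0]
opening: 0.0499
grasp_force: 0.0
```

>>> play_rows([
  [[-0.027,-0.0094,0,0.006],[-0.027,-0.0094,0,0.006],[-0.027,-0.0094,0,0.006],[-0.027,-0.0094,0,0.006],[-0.027,-0.0094,0,0.006]],
])

```text
time: 12.52
ee_pos: [0.535, -0.3521, 0.1283]
tcp_rot: [180.0, 0.0, 92.7]
wrist_force: [0.9, -0.0, 0.5]
opening: 0.0501
grasp_force: 0.0
```

>>> play_rows([
  [[0,0,0,0],[0,0,0,0],[0,0,0,0],[0,0,0,0],[0,0,0,0]],
])

```text
time: 12.93
ee_pos: [0.536, -0.3497, 0.1282]
tcp_rot: [180.0, 0.0, 92.8]
wrist_force: [0.8, -0.5, 0.4]
opening: 0.0498
grasp_force: 0.0
```

```bash
python3 - <<'E'
from h import *
o=bot.get_obs(); print(o['ee_pos'],o['tcp_rot'])
p=o['ee_pos']; a=np.radians(o['tcp_rot'][2]); d=np.array([.5355,-.3508])-p[:2]
print(d@[np.cos(a),np.sin(a)],d@[np.sin(a),-np.cos(a)],p[2]-.0207)
c=shot('wrist'); cv2.imwrite('pics/r2.png',c['img']); print(proj(c,(.535,-.3508,.068)))
hsv=cv2.cvtColor(c['img'],cv2.COLOR_BGR2HSV)
m=((hsv[...,1]<70)&(hsv[...,2]>90)).astype(np.uint8)
n,l,s,ce=cv2.connectedComponentsWithStats(m[:,220:340])
for i in range(1,n):
    if s[i,4]>150: print(s[i]+[220,0,0,0,0],ce[i]+[220,0])
E
```

```text
[ 0.53600145 -0.34967213  0.1282066 ] [1.79987481e+02 8.79140766e-04 9.28317758e+01]
-0.0011017176453292105 -0.0005565584005625518 0.10750659794115328
(np.float64(280.42377777347747), np.float64(211.05642183489854))
[ 261   41   43   50 1631] [281.60392397  65.79153893]
[ 262  181   38   47 1441] [280.36988203 203.7925052 ]
```

>>> play_rows([
  [[-0.001,0,0.02,0],[0,0,0.022,0],[0,0,0.022,0],[0,0,0.022,0],[0,0,0.0215,0]],
])

```text
time: 13.4
ee_pos: [0.5358, -0.3509, 0.0196]
tcp_rot: [180.0, 0.0, 92.8]
wrist_force: [-0.7, -0.3, 0.7]
opening: 0.0497
grasp_force: 0.0
```

>>> play_rows([
  [[0,0,0,0],[0,0,0,0],[0,0,0,0],[0,0,0,0],[0,0,0,0]],
])

```text
time: 13.82
ee_pos: [0.5365, -0.3521, 0.0223]
tcp_rot: [179.9, 0.1, 92.8]
wrist_force: [0.3, 0.6, -0.9]
opening: 0.0501
grasp_force: 0.0
```

>>> play_rows([
  [[0,0,0,0],[0,0,0,0],[0,0,0,0],[0,0,0,0],[0,0,0,0]],
], gripper=0.0, squeeze=50)

```text
time: 14.23
ee_pos: [0.5359, -0.352, 0.0214]
tcp_rot: [179.9, 0.0, 92.7]
wrist_force: [-0.5, 1.7, 6.8]
opening: 0.0237
grasp_force: 49.0
```

>>> play_rows([
  [[0,0,0,0],[0,0,0,0],[0,0,0,0],[0,0,0,0],[0,0,0,0]],
])

```text
time: 14.65
ee_pos: [0.5359, -0.352, 0.0214]
tcp_rot: [179.9, 0.0, 92.7]
wrist_force: [-0.9, 0.7, 5.1]
opening: 0.0237
grasp_force: 49.0
```

>>> play_rows([
  [[0,0,-0.01,0],[0,0,-0.02,0],[0,0,-0.03,0],[0,0,-0.03,0],[0,0,-0.02,0]],
])

```text
time: 15.07
ee_pos: [0.5358, -0.3519, 0.1339]
tcp_rot: [179.9, 0.1, 92.7]
wrist_force: [-0.1, -0.3, 0.5]
opening: 0.0236
grasp_force: 49.2
```

>>> play_rows([
  [[0.032,0.009,0,-0.006],[0.032,0.009,0,-0.006],[0.032,0.009,0,-0.006],[0.032,0.009,0,-0.006],[0.032,0.009,0,-0.006]],
])

```text
time: 15.48
ee_pos: [0.5709, -0.1879, 0.131]
tcp_rot: [180.0, -0.0, 94.5]
wrist_force: [0.3, -0.4, -0.7]
opening: 0.024
grasp_force: 49.2
```

>>> play_rows([
  [[0.032,0.009,0,-0.006],[0.032,0.009,0,-0.006],[0.032,0.009,0,-0.006],[0.032,0.009,0,-0.006],[0.032,0.009,0,-0.006]],
])

```text
time: 15.9
ee_pos: [0.6013, -0.0243, 0.131]
tcp_rot: [180.0, 0.0, 96.2]
wrist_force: [0.7, -0.2, -1.2]
opening: 0.0238
grasp_force: 49.2
```

>>> play_rows([
  [[0,0,0,0],[0,0,0,0],[0,0,0,0],[0,0,0,0],[0,0,0,0]],
])

```text
time: 16.32
ee_pos: [0.6012, -0.027, 0.1306]
tcp_rot: [-180.0, 0.0, 96.1]
wrist_force: [-0.5, 0.4, -1.4]
opening: 0.0235
grasp_force: 49.2
```

```bash
python3 - <<'E'
from h import *
c=shot('wrist'); s=shot('scene')
o=bot.get_obs(); p=o['ee_pos']; a=np.radians(o['tcp_rot'][2]); print(p,o['tcp_rot'])
print('head pred',proj(c,(p[0],p[1],p[2]+.047)), 'port1',proj(c,(.6025,-.0243,.045)))
d=np.array([.6025,-.025])-p[:2]
print(d@[np.cos(a),np.sin(a)],d@[np.sin(a),-np.cos(a)],p[2]-.0364)
cv2.imwrite('pics/q.png',np.hstack([cv2.resize(c['img'][110:330,200:380],(440,540),interpolation=cv2.INTER_CUBIC),cv2.resize(s['img'][190:300,210:283],(358,540),interpolation=cv2.INTER_CUBIC)]))
E
```

```text
[ 0.60122057 -0.02694339  0.13055808] [1.79999449e+02 4.19126554e-03 9.61015562e+01]
head pred (np.float64(281.2763010014134), np.float64(281.29921481069607)) port1 (np.float64(283.98745348012227), np.float64(197.3263506743071))
0.0017963928530850188 0.0014787489951119293 0.09415808276470132
```

View pics/q.png

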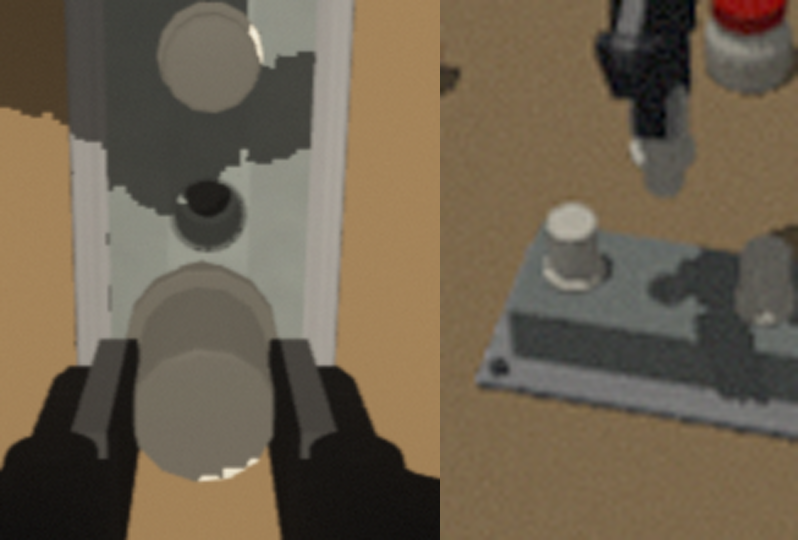

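Port 0 looks home. The held plug (left pane, about (203,415)) is on line with port 1 at (209,214), so I'll insert it.

>>> play_rows([
  [[0.0008,0.0015,0.012,0],[0.001,0,0.016,0],[0,0,0.016,0],[0,0,0.012,0],[0,0,0.008,0]],
])

```text
time: 16.83
ee_pos: [0.6018, -0.0241, 0.0642]
tcp_rot: [-179.9, -0.0, 96.2]
wrist_force: [-0.1, -0.1, -0.1]
opening: 0.0238
grasp_force: 49.2
```

>>> play_rows([
  [[0,0,0.002,0],[0,0,0.002,0],[0,0,0.002,0],[0,0,0.002,0],[0,0,0.002,0]],
])

```text
time: 17.25
ee_pos: [0.6031, -0.024, 0.057]
tcp_rot: [179.9, 0.0, 96.2]
wrist_force: [0.4, 0.8, -0.3]
opening: 0.0237
grasp_force: 49.2
```

>>> play_rows([
  [[0,0,0.002,0],[0,0,0.002,0],[0,0,0.002,0],[0,0,0.002,0],[0,0,0.002,0]],
])

```text
time: 17.67
ee_pos: [0.6026, -0.024, 0.0463]
tcp_rot: [-180.0, 0.0, 96.2]
wrist_force: [0.2, -0.0, -0.9]
opening: 0.0239
grasp_force: 49.2
```

>>> play_rows([
  [[0,0,0.002,0],[0,0,0.002,0],[0,0,0.002,0],[0,0,0.001,0],[0,0,0,0]],
])

```text
time: 18.08
ee_pos: [0.6025, -0.024, 0.0392]
tcp_rot: [-180.0, -0.0, 96.2]
wrist_force: [0.3, 0.0, -0.0]
opening: 0.0236
grasp_force: 49.2
```

>>> play_rows([
  [[0,0,0.001,0],[0,0,0.001,0],[0,0,0.001,0],[0,0,0.001,0],[0,0,0,0]],
])

```text
time: 18.5
ee_pos: [0.6028, -0.024, 0.0364]
tcp_rot: [180.0, 0.0, 96.2]
wrist_force: [-2.2, -0.6, 5.4]
opening: 0.0238
grasp_force: 49.8
```

>>> play_rows([
  [[0,0,0.001,0],[0,0,0,0],[0,0,0,0],[0,0,0,0],[0,0,0,0]],
])

```text
time: 18.92
ee_pos: [0.6028, -0.024, 0.0364]
tcp_rot: [179.9, 0.0, 96.2]
wrist_force: [-5.0, -0.1, 11.8]
opening: 0.0239
grasp_force: 50.4
```

Port 1 is home too. I'll release, lift, and triangulate the lever and catch from the first images.

>>> play_rows([
  [[0,0,0,0],[0,0,0,0],[0,0,0,0],[0,0,0,0],[0,0,0,0]],
], gripper=0.05)

```text
time: 19.33
ee_pos: [0.6025, -0.024, 0.0342]
tcp_rot: [-180.0, -0.0, 96.2]
wrist_force: [-0.5, -0.2, -0.5]
opening: 0.0502
grasp_force: 0.0
```

>>> play_rows([
  [[0,0,-0.01,0],[0,0,-0.025,0],[0,0,-0.04,0],[0,0,-0.04,0],[0,0,-0.04,0]],
])

```text
time: 19.75
ee_pos: [0.602, -0.0239, 0.1919]
tcp_rot: [180.0, 0.0, 96.2]
wrist_force: [1.4, -1.2, -0.2]
opening: 0.05
grasp_force: 0.0
```

```bash
python3 - <<'E'
from h import *
s=shot('scene');t=shot('top')
def tri(a,b):
    d1,d2=ray(t,*a),ray(s,*b); d1/=np.linalg.norm(d1); d2/=np.linalg.norm(d2)
    A=np.stack([d1,-d2],1); k=np.linalg.lstsq(A,s['t']-t['t'],rcond=None)[0]
    p,q=t['t']+k[0]*d1,s['t']+k[1]*d2; return ((p+q)/2).round(4),np.linalg.norm(p-q).round(4)
im=cv2.imread('pics/scene0.png'); hs=cv2.cvtColor(im,cv2.COLOR_BGR2HSV)
m=(hs[205:235,330:385,2]<45).astype(np.uint8); n,l,st,ce=cv2.connectedComponentsWithStats(m); i=1+np.argmax(st[1:,4]); sb=ce[i]+[330,205]; print(sb,st[i])
print('tbar',tri((218.6,182.64),sb))
print('hinge',tri((228,235),(355.7,208.8)))
for z in(.11,.115,.12): print(onz(t,228,235,z),onz(s,355.7,208.8,z))
st=R.from_euler('z',6,degrees=True).as_matrix()
print(s['f'],t['f'])
E
```

```text
[357.47552448 220.40909091] [  8  10  40  12 286]
tbar (array([0.611 , 0.2076, 0.2191]), np.float64(0.001))
hinge (array([0.455 , 0.1937, 0.1128]), np.float64(0.0002))
[0.4551244  0.19395975 0.11      ] [0.45187479 0.19368673 0.11      ]
[0.45498239 0.19336921 0.115     ] [0.45754424 0.19390772 0.115     ]
[0.45484037 0.19277867 0.12      ] [0.46321369 0.19412871 0.12      ]
426.08808505739677 452.61874833684436
```

T-bar at (0.611, 0.208, 0.219) and hinge at (0.4555, 0.1936, 0.113). Both fit the given heights of 0.221 and 0.115. Now backing off, turning the tool and moving above the catch tab.

>>> play_rows([
  [[0.01,-0.02,0,0],[0.01,-0.02,0,0],[0.01,-0.02,0,0],[0.01,-0.02,0,0],[0.01,-0.02,0,0]],
], gripper=0.045, squeeze=30)

```text
time: 20.27
ee_pos: [0.4967, 0.0152, 0.1898]
tcp_rot: [180.0, -0.0, 96.2]
wrist_force: [-0.4, 0.1, -0.1]
opening: 0.0448
grasp_force: 0.0
```

>>> play_rows([
  [[0,0,0,-0.1205],[0,0,0,-0.1205],[0,0,0,-0.1205],[0,0,0,-0.1205],[0,0,0,-0.1205]],
])

```text
time: 20.68
ee_pos: [0.4977, 0.015, 0.19]
tcp_rot: [180.0, 0.0, 131.1]
wrist_force: [-0.4, -0.6, -0.7]
opening: 0.0451
grasp_force: 0.0
```

>>> play_rows([
  [[0,0,0,-0.1205],[0,0,0,-0.1205],[0,0,0,-0.1205],[0,0,0,-0.1205],[0,0,0,-0.1205]],
])

```text
time: 21.1
ee_pos: [0.4977, 0.015, 0.1899]
tcp_rot: [180.0, 0.0, 165.6]
wrist_force: [-0.6, -0.4, 0.2]
opening: 0.0448
grasp_force: 0.0
```

>>> play_rows([
  [[0,0,0,-0.1205],[0,0,0,-0.1205],[0,0,0,-0.1205],[0,0.02,0,0],[0,0.03,0,0]],
])

```text
time: 21.52
ee_pos: [0.4927, 0.0638, 0.1899]
tcp_rot: [-180.0, 0.0, -174.2]
wrist_force: [0.5, -0.0, 0.4]
opening: 0.0449
grasp_force: 0.0
```

>>> play_rows([
  [[0,0,0,0],[0,0,0,0],[0,0,0,0],[0,0,0,0],[0,0,0,0]],
])

```text
time: 21.93
ee_pos: [0.4927, 0.0641, 0.1896]
tcp_rot: [-180.0, 0.0, -174.1]
wrist_force: [-0.1, 0.1, -0.3]
opening: 0.0451
grasp_force: 0.0
```

```bash
python3 - <<'E'
from h import *
o=bot.get_obs(); p=o['ee_pos']; print(p,o['tcp_rot'],o['q'])
a=np.radians(o['tcp_rot'][2]); d=np.array([.490,.1975])-p[:2]
print(d@[np.cos(a),np.sin(a)],d@[np.sin(a),-np.cos(a)])
E
```

```text
[0.49271785 0.06405349 0.18960062] [-1.79993595e+02  5.18698659e-03 -1.74107191e+02] [ 7.41112793e+00 -2.46710516e+00  1.62060093e+00  9.40826906e+01
 -6.53985488e-03  1.51831884e+00]
-0.010997160663999226 0.13302037297202662
```

Hovering, then down over the bar.

>>> play_rows([
  [[-0.006,0.026,0,0],[-0.006,0.027,0,0],[-0.006,0.027,0,0],[-0.006,0.026,0,0],[-0.004,0.026,0,0]],
])

```text
time: 22.35
ee_pos: [0.5072, 0.1995, 0.1894]
tcp_rot: [-180.0, 0.0, -174.1]
wrist_force: [0.7, 0.1, -0.0]
opening: 0.0452
grasp_force: 0.0
```

>>> play_rows([
  [[0,0,0.01,0],[0,0,0.015,0],[0,0,0.015,0],[0,0,0.015,0],[0,0,0.01,0]],
])

```text
time: 22.77
ee_pos: [0.5065, 0.198, 0.1228]
tcp_rot: [-180.0, -0.1, -174.1]
wrist_force: [-0.3, -0.4, -0.3]
opening: 0.0449
grasp_force: 0.0
```

```bash
python3 - <<'E'
from h import *
o=bot.get_obs(); p=o['ee_pos']; print(p,o['tcp_rot'],o['wrist_force'])
c=shot('wrist'); cv2.imwrite('pics/cw.png',c['img']); g=cv2.cvtColor(c['img'],cv2.COLOR_BGR2GRAY)
for n,q in dict(hinge=(.4555,.1936,.115),tab=(.5072,.199,.115),end=(.533,.2017,.115),tcp=p,tip=p+[0,0,.03]).items(): print(n,np.round(proj(c,q)))
for x in (.47,.48,.49,.5):
    u,v=proj(c,(x,.1936+.105*(x-.4555),.116)); u,v=int(round(u)),int(round(v))
    if 0<=v<420: print(x,u,v,onz(c,u,v,.116).round(4),[int(k) for k in g[v,u-60:u+61:4]])
E
```

```text
[0.50651647 0.1979982  0.12281305] [-1.79970132e+02 -8.35922921e-02 -1.74100864e+02] [-0.2846554  -0.38919582 -0.27569305]
hinge [284. 142.]
tab [284. 235.]
end [284. 277.]
tcp [283. 239.]
tip [282. 262.]
0.47 284 170 [0.4701 0.195  0.116 ] [147, 147, 147, 144, 178, 181, 177, 176, 176, 171, 95, 127, 191, 184, 183, 169, 78, 79, 75, 73, 74, 74, 79, 77, 79, 77, 73, 70, 71, 69, 70]
0.48 284 188 [0.4799 0.196  0.116 ] [146, 147, 146, 144, 175, 176, 64, 64, 64, 63, 80, 75, 78, 77, 79, 76, 73, 77, 74, 79, 58, 61, 59, 59, 78, 76, 69, 70, 70, 70, 68]
0.49 284 206 [0.49   0.1971 0.116 ] [147, 148, 148, 137, 110, 72, 69, 70, 70, 60, 79, 73, 78, 76, 77, 75, 74, 77, 76, 77, 58, 63, 66, 67, 67, 68, 70, 79, 146, 145, 145]
0.5 284 223 [0.4998 0.1981 0.116 ] [147, 147, 146, 146, 139, 158, 155, 152, 105, 58, 55, 69, 77, 77, 77, 74, 76, 77, 48, 35, 58, 137, 152, 83, 67, 65, 70, 146, 145, 146, 145]
```

The bar edges at row 206 lie at u 262 and 303, centred on u 284 as predicted. Down and pinch.

>>> play_rows([
  [[0,0,0.01,0],[0,0,0.01,0],[0,0,0.01,0],[0,0,0.01,0],[0,0,0.01,0]],
])

```text
time: 23.23
ee_pos: [0.5068, 0.1988, 0.0736]
tcp_rot: [180.0, 0.0, -174.1]
wrist_force: [0.9, -0.0, 0.3]
opening: 0.045
grasp_force: 0.0
```

>>> play_rows([
  [[0,0,0.005,0],[0,0,0.005,0],[0,0,0,0],[0,0,0,0],[0,0,0,0]],
])

```text
time: 23.65
ee_pos: [0.5071, 0.199, 0.065]
tcp_rot: [180.0, 0.0, -174.1]
wrist_force: [0.0, 0.3, -0.7]
opening: 0.0447
grasp_force: 0.0
```

>>> play_rows([
  [[0,0,0,0],[0,0,0,0],[0,0,0,0],[0,0,0,0],[0,0,0,0]],
], gripper=0.0, squeeze=25)

```text
time: 24.07
ee_pos: [0.5073, 0.1974, 0.0651]
tcp_rot: [-179.8, 0.1, -174.1]
wrist_force: [1.2, -7.1, 3.4]
opening: 0.0154
grasp_force: 30.0
```

>>> play_rows([
  [[0,0,0,0],[0,0,0,0],[0,0,0,0],[0,0,0,0],[0,0,0,0]],
])

```text
time: 24.48
ee_pos: [0.5073, 0.1974, 0.0651]
tcp_rot: [-179.8, 0.1, -174.1]
wrist_force: [0.7, -8.8, 2.8]
opening: 0.0147
grasp_force: 30.0
```

Pinched the 16 mm bar. Now the arc up and over.

>>> play_rows([
  [[0.0,-0.0005,-0.0094,0],[0.0017,-0.0005,-0.0089,0],[0.0033,0,-0.0085,0],[0.0046,0,-0.0078,0],[0.006,0,-0.0068,0]],
])

```text
time: 24.9
ee_pos: [0.4907, 0.1957, 0.1062]
tcp_rot: [-179.9, -0.1, -174.1]
wrist_force: [-0.8, -5.4, -9.6]
opening: 0.0153
grasp_force: 25.7
```

>>> play_rows([
  [[0.007,0,-0.0057,0],[0.0079,0,-0.0044,0],[0.0086,0,-0.003,0],[0.009,0,-0.0014,0],[0.009,0,0.0,0]],
])

```text
time: 25.32
ee_pos: [0.4509, 0.1918, 0.1219]
tcp_rot: [-180.0, 0.2, -174.1]
wrist_force: [6.1, -4.4, -4.9]
opening: 0.0152
grasp_force: 24.4
```

>>> play_rows([
  [[0.0089,0,0.0017,0],[0.0085,0,0.0033,0],[0.0078,0,0.0046,0],[0.0068,0,0.006,0],[0,0,0,0]],
])

```text
time: 25.73
ee_pos: [0.4173, 0.1888, 0.109]
tcp_rot: [179.9, 0.2, -174.0]
wrist_force: [-12.6, -8.4, 24.7]
opening: 0.0134
grasp_force: 37.7
```

>>> play_rows([
  [[0,0,0,0],[0,0,0,0],[0,0,0,0],[0,0,0,0],[0,0,0,0]],
], gripper=0.045)

```text
time: 26.15
ee_pos: [0.4183, 0.1888, 0.1048]
tcp_rot: [180.0, 0.0, -174.0]
wrist_force: [0.6, 0.4, -0.3]
opening: 0.0451
grasp_force: 0.0
```

>>> play_rows([
  [[0,0,0,0],[0,0,-0.01,0],[0,0,-0.02,0],[0,0,-0.03,0],[0,0,-0.03,0]],
])

```text
time: 26.57
ee_pos: [0.4178, 0.1884, 0.196]
tcp_rot: [-180.0, -0.1, -174.1]
wrist_force: [0.2, -0.5, 0.2]
opening: 0.0453
grasp_force: 0.0
```

```bash
python3 - <<'E'
from h import *
o=bot.get_obs(); print(o['ee_pos'],o['wrist_force'])
s=shot('scene'); c=shot('wrist'); cv2.imwrite('pics/s3.png',s['img'])
a=cv2.imread('pics/scene0.png')
h=np.array([.4555,.1936,.115]); X=np.array([.9945,.1045,0]); Z=np.array([0,0,1])
for th in (0,1.57,2.2,2.9):
    q=[h+r*(np.cos(th)*X+np.sin(th)*Z) for r in (.035,.065,.078)]
    print('scene',th,[tuple(np.round(proj(s,k)).astype(int)) for k in q],'wrist',[tuple(np.round(proj(c,k)).astype(int)) for k in q])
    for k in q:
        u,v=np.round(proj(s,k)).astype(int); print(s['img'][v,u],a[v,u])
g=cv2.cvtColor(c['img'],cv2.COLOR_BGR2GRAY)
for r in (.02,.04,.055,.07,.085,.095):
    k=h+r*(np.cos(2.9)*X+np.sin(2.9)*Z); u,v=np.round(proj(c,k)).astype(int)
    if 0<=v<420: print(r,u,v,g[v,u-45:u+46:5])
E
```

```text
[0.41777872 0.18844863 0.19596771] [ 0.21608662 -0.50223742  0.17031503]
scene 0 [(np.int64(355), np.int64(218)), (np.int64(354), np.int64(226)), (np.int64(354), np.int64(230))] wrist [(np.int64(283), np.int64(280)), (np.int64(283), np.int64(311)), (np.int64(283), np.int64(324))]
[17 22 25] [34 33 35]
[59 58 59] [55 57 56]
[58 55 57] [55 55 53]
scene 1.57 [(np.int64(358), np.int64(198)), (np.int64(359), np.int64(189)), (np.int64(360), np.int64(185))] wrist [(np.int64(283), np.int64(259)), (np.int64(284), np.int64(279)), (np.int64(284), np.int64(290))]
[112 113 112] [ 67  98 116]
[64 61 58] [ 69  99 119]
[58 62 63] [ 72  99 118]
scene 2.2 [(np.int64(358), np.int64(195)), (np.int64(359), np.int64(183)), (np.int64(360), np.int64(178))] wrist [(np.int64(283), np.int64(229)), (np.int64(283), np.int64(216)), (np.int64(284), np.int64(209))]
[108 110 109] [ 75 103 121]
[49 64 79] [ 68  96 115]
[40 53 62] [ 71  98 117]
scene 2.9 [(np.int64(357), np.int64(197)), (np.int64(358), np.int64(188)), (np.int64(358), np.int64(184))] wrist [(np.int64(283), np.int64(204)), (np.int64(283), np.int64(168)), (np.int64(283), np.int64(151))]
[111 114 113] [ 70  97 118]
[61 61 59] [ 73  99 118]
[ 72  92 107] [ 70 101 120]
0.02 283 220 [139 138 161 170 171 171  83 141 148 150 148  69 158 158 159 157 137 138
 138]
0.04 283 198 [139 138 171 174 174 174 170  72  72  72  72  72  71  75  75  73 125 138
 137]
0.055 283 180 [139 140 139 139 139 138 137  71  72  73  71 100  66  68  68 135 137 137
 137]
0.07 283 161 [140 139 138 138 137 137 140 132 127 106 127 134  67  67  66 133 138 112
  66]
0.085 283 141 [138 138 138 140 137 138 138 136 136  67  67  67  67  65  65  64  65  66
  66]
0.095 283 127 [139 138 139 137 137 136 138 136 135  97 123 132 136 136 122  67  66  64
  65]
```

The wrist rows show the bar lying towards the robot out to r of about 70 mm, so it is over. I'll press lightly on its end with shut fingers to make sure it's at the stop.

>>> play_rows([
  [[0.008,0,0,0],[0.008,0,0.01,0],[0.006,0,0.02,0],[0,0,0.02,0],[0,0,0.01,0]],
], gripper=0.0)

```text
time: 27.08
ee_pos: [0.3947, 0.1858, 0.1321]
tcp_rot: [-179.9, -0.2, -174.0]
wrist_force: [-0.8, -0.8, -0.9]
opening: 0.0
grasp_force: 0.0
```

>>> play_rows([
  [[0,0,0.003,0],[0,0,0.003,0],[0,0,0.003,0],[0,0,0.0,0],[0,0,0,0]],
])

```text
time: 27.5
ee_pos: [0.3967, 0.1865, 0.1263]
tcp_rot: [180.0, 0.0, -174.1]
wrist_force: [0.4, -0.8, 0.0]
opening: 0.0001
grasp_force: 0.0
```

>>> play_rows([
  [[0,0,0.002,0],[0,0,0.002,0],[0,0,0.002,0],[0,0,0.0,0],[0,0,0,0]],
])

```text
time: 27.92
ee_pos: [0.3964, 0.1864, 0.1197]
tcp_rot: [-180.0, -0.0, -174.1]
wrist_force: [0.5, -0.4, -0.2]
opening: -0.0001
grasp_force: 0.0
```

>>> play_rows([
  [[0,0,0.002,0],[0,0,0.002,0],[0,0,0.001,0],[0,0,0.0,0],[0,0,0,0]],
])

```text
time: 28.33
ee_pos: [0.3964, 0.1864, 0.1147]
tcp_rot: [-180.0, -0.0, -174.1]
wrist_force: [0.3, -0.1, -0.2]
opening: -0.0003
grasp_force: 0.0
```

>>> play_rows([
  [[0,0,0.001,0],[0,0,0.001,0],[0,0,0.001,0],[0,0,0.001,0],[0,0,0,0]],
])

```text
time: 28.75
ee_pos: [0.3963, 0.1863, 0.1106]
tcp_rot: [-180.0, -0.0, -174.1]
wrist_force: [-0.4, -0.3, 0.3]
opening: 0.0001
grasp_force: 0.0
```

>>> play_rows([
  [[0,0,0.001,0],[0,0,0.001,0],[0,0,0.001,0],[0,0,0.0,0],[0,0,0,0]],
])

```text
time: 29.17
ee_pos: [0.3964, 0.1864, 0.1079]
tcp_rot: [180.0, 0.0, -174.1]
wrist_force: [-0.3, -0.2, 1.1]
opening: 0.0
grasp_force: 0.7
```

>>> play_rows([
  [[0,0,0.001,0],[0,0,0.001,0],[0,0,0.001,0],[0,0,0.0,0],[0,0,0,0]],
])

```text
time: 29.58
ee_pos: [0.3965, 0.1865, 0.1067]
tcp_rot: [180.0, 0.1, -174.1]
wrist_force: [-7.5, -1.8, 17.7]
opening: 0.0001
grasp_force: 8.8
```

The catch is at its stop: contact at TCP 0.108 as predicted, and rising stiffly. Next is the lever: up, turn, and go over the T-bar's right half.

>>> play_rows([
  [[0,0,-0.02,0],[0,0,-0.04,0],[0,0,-0.04,0],[0,0,-0.04,0],[0,0,-0.01,0.1205]],
], gripper=0.06, squeeze=60)

```text
time: 30.0
ee_pos: [0.3973, 0.1868, 0.2605]
tcp_rot: [179.8, 0.3, 179.1]
wrist_force: [0.5, 0.1, 0.8]
opening: 0.0594
grasp_force: 0.0
```

>>> play_rows([
  [[0,0,0,0.1205],[0,0,0,0.1205],[0,0,0,0.1205],[0,0,0,0.1205],[0,0,0,0.1205]],
])

```text
time: 30.42
ee_pos: [0.3965, 0.1864, 0.2546]
tcp_rot: [-180.0, -0.0, 144.2]
wrist_force: [-0.2, -0.4, 0.7]
opening: 0.06
grasp_force: 0.0
```

>>> play_rows([
  [[0,0,0,0.1205],[0,0,0,0.1205],[0,0,0,0.1205],[0,0,0,0.1205],[0,0,0,0.1205]],
])

```text
time: 30.83
ee_pos: [0.3964, 0.1864, 0.2546]
tcp_rot: [-180.0, 0.0, 109.7]
wrist_force: [0.3, -0.1, -0.9]
opening: 0.0601
grasp_force: 0.0
```

>>> play_rows([
  [[0,0,0,0.1205],[0,0,0,0.1205],[0,0.02,0,0],[0,0.04,0,0],[0,0.04,0,0]],
])

```text
time: 31.25
ee_pos: [0.4968, 0.1974, 0.2556]
tcp_rot: [179.9, -0.0, 96.2]
wrist_force: [0.2, 0.1, 0.6]
opening: 0.06
grasp_force: 0.0
```

>>> play_rows([
  [[0,0.03,0,0],[0,0.02,0,0],[0,0,0,0],[0,0,0,0],[0,0,0,0]],
])

```text
time: 31.67
ee_pos: [0.5451, 0.2025, 0.2547]
tcp_rot: [-180.0, 0.0, 96.2]
wrist_force: [0.1, -0.5, -0.4]
opening: 0.0604
grasp_force: 0.0
```

```bash
python3 - <<'E'
from h import *
o=bot.get_obs(); p=o['ee_pos']; print(p,o['tcp_rot'],o['q'])
a=np.radians(o['tcp_rot'][2]); d=np.array([.6137,.1817])-p[:2]
print('move',d@[np.cos(a),np.sin(a)],d@[np.sin(a),-np.cos(a)],p[2]-.175)
c=shot('wrist'); cv2.imwrite('pics/lw.png',c['img'])
hs=cv2.cvtColor(c['img'],cv2.COLOR_BGR2HSV)
print('pred mid,ends',[np.round(proj(c,(.611-.1045*k,.2076+.9945*k,.221))) for k in(0,.042,-.042)])
m=(hs[...,2]<45).astype(np.uint8); n,l,st,ce=cv2.connectedComponentsWithStats(m)
for i in range(1,n):
    if st[i,4]>400: print(st[i],ce[i].round(1))
E
```

```text
[0.54507381 0.20247567 0.2546607 ] [-1.79961455e+02  5.36066370e-03  9.61853520e+01] [2.03759222e+01 1.13389808e+01 2.36468962e+01 1.02346599e+02
 4.25223435e-03 1.04190571e+02]
move -0.028048869529666565 0.06598820654800762 0.07966069803103648
pred mid,ends [array([385., 224.]), array([391., 159.]), array([380., 283.])]
[    0   158   560   262 51947] [286.9 355.1]
```

>>> play_rows([
  [[-0.008,0.016,0,0],[-0.01,0.02,0,0],[-0.01,0.02,0,0],[0,0.01,0,0],[0,0,0,0]],
])

```text
time: 32.13
ee_pos: [0.6148, 0.1815, 0.2546]
tcp_rot: [180.0, 0.0, 96.1]
wrist_force: [-0.1, 0.1, 0.3]
opening: 0.0599
grasp_force: 0.0
```

```bash
python3 - <<'E'
from h import *
o=bot.get_obs(); p=o['ee_pos']; print(p,o['tcp_rot'])
c=shot('wrist'); g=cv2.cvtColor(c['img'],cv2.COLOR_BGR2GRAY)
for k in (.03,.015,0,-.01):
    q=(.611-.1045*k,.2076+.9945*k,.221); u,v=np.round(proj(c,q)).astype(int)
    w=np.where(g[v,u-45:u+46]<45)[0]+u-45
    print(k,u,v,w.min() if len(w) else None,w.max() if len(w) else None,len(w))
col=g[:,int(round(proj(c,(.611,.2076,.221))[0]))]; print('top row',np.where(col[60:300]<45)[0][:3]+60, 'pred end',proj(c,(.6066,.2494,.221)))
E
```

```text
[0.61482637 0.18149495 0.2545703 ] [1.79993804e+02 1.03194121e-03 9.61458381e+01]
0.03 280 131 269 298 30
0.015 280 156 270 298 29
0 280 181 270 297 28
-0.01 280 196 270 297 28
top row [110 111 112] pred end (np.float64(280.1374325213766), np.float64(110.02696303111365))
```

The T-bar is where predicted (u 270–298, end at row 110). Descend and grip.

>>> play_rows([
  [[0,0.001,0.016,0],[0,0,0.018,0],[0,0,0.018,0],[0,0,0.016,0],[0,0,0.012,0]],
])

```text
time: 32.6
ee_pos: [0.6134, 0.1823, 0.1743]
tcp_rot: [-180.0, -0.0, 96.2]
wrist_force: [-0.1, -0.2, -0.5]
opening: 0.06
grasp_force: 0.0
```

>>> play_rows([
  [[0,0,0,0],[0,0,0,0],[0,0,0,0],[0,0,0,0],[0,0,0,0]],
], gripper=0.0, squeeze=60)

```text
time: 33.02
ee_pos: [0.6153, 0.1823, 0.1767]
tcp_rot: [179.9, -0.0, 96.2]
wrist_force: [-2.8, 0.5, 6.8]
opening: 0.0163
grasp_force: 58.7
```

>>> play_rows([
  [[0,0,0,0],[0,0,0,0],[0,0,0,0],[0,0,0,0],[0,0,0,0]],
])

```text
time: 33.43
ee_pos: [0.6153, 0.1823, 0.1767]
tcp_rot: [179.9, -0.0, 96.2]
wrist_force: [-3.5, 0.9, 7.8]
opening: 0.0157
grasp_force: 58.7
```

>>> play_rows([
  [[0,-0.012,-0.0053,0],[0,-0.011,-0.004,0],[0,-0.011,-0.0032,0],[0,-0.011,-0.0026,0],[0,-0.011,-0.0019,0]],
])

```text
time: 33.85
ee_pos: [0.5628, 0.1771, 0.1954]
tcp_rot: [179.4, -0.1, 96.2]
wrist_force: [13.2, 5.4, 20.6]
opening: 0.0158
grasp_force: 59.6
```

>>> play_rows([
  [[0,-0.0114,-0.0013,0],[0,-0.0114,-0.0006,0],[0,-0.0114,0.0002,0],[0,-0.0114,0.0007,0],[0,-0.0094,0.0012,0]],
])

```text
time: 34.27
ee_pos: [0.508, 0.1717, 0.1962]
tcp_rot: [179.3, -0.2, 96.2]
wrist_force: [10.7, 7.1, 16.3]
opening: 0.0158
grasp_force: 62.1
```

>>> play_rows([
  [[0,-0.007,0.0013,0],[0,-0.003,0.0006,0],[0,-0.001,0.0002,0],[0,0,0,0],[0,0,0,0]],
])

```text
time: 34.68
ee_pos: [0.4967, 0.1704, 0.1942]
tcp_rot: [179.4, -0.2, 96.2]
wrist_force: [4.9, 5.8, 20.8]
opening: 0.0156
grasp_force: 62.9
```

>>> play_rows([
  [[0,-0.001,-0.001,0],[0,-0.001,-0.001,0],[0,-0.001,0,0],[0,0,0,0],[0,0,0,0]],
])

```text
time: 35.1
ee_pos: [0.4949, 0.1702, 0.194]
tcp_rot: [179.4, -0.2, 96.2]
wrist_force: [15.4, 7.3, 4.9]
opening: 0.0156
grasp_force: 61.2
```

>>> play_rows([
  [[0,-0.001,0,0],[0,-0.001,0,0],[0,-0.001,0,0],[0,0,0,0],[0,0,0,0]],
])

```text
time: 35.52
ee_pos: [0.4944, 0.1702, 0.194]
tcp_rot: [179.2, -0.2, 96.2]
wrist_force: [29.2, 9.0, -0.7]
opening: 0.0158
grasp_force: 61.0
```

The lever is on its stop: force climbs with almost no motion. A final numeric check of plugs, catch and T-bar before handing in.

```bash
python3 - <<'E'
from h import *
s=shot('scene'); hs=cv2.cvtColor(s['img'],cv2.COLOR_BGR2HSV)
for n,(x,y) in enumerate([(.6075,-.0743),(.6025,-.0243),(.5975,.0257),(.5925,.0757)]):
    u,v=np.round(proj(s,(x,y,.083))).astype(int); f=hs[v-8:v+28,u-10:u+11]; m=((f[...,1]<40)&(f[...,2]>125)).astype(np.uint8)
    ys,xs=np.nonzero(m); print(n,(u,v),'head rows',ys.min()+v-8-v,'cols',xs.min()-10,xs.max()-10,'mean bgr top',s['img'][v,u])
m=(hs[170:260,330:400,2]<40).astype(np.uint8); print('proj tbar end',proj(s,(.529-.0375-.0044+.0,.195+.0418,.236)),proj(s,(.6066,.2494,.221)))
for e in [(.4871,.2368,.236),(.6066,.2494,.221)]:
    u,v=np.round(proj(s,e)).astype(int); print(s['img'][v-3:v+4,u-4].tolist())
o=bot.get_obs(); print(o['time'],o['wrist_force'],o['opening'],o['ee_pos'])
E
```

```text
0 (np.int64(237), np.int64(235)) head rows -3 cols -6 4 mean bgr top [153 165 171]
1 (np.int64(256), np.int64(238)) head rows -3 cols -5 5 mean bgr top [151 163 166]
2 (np.int64(276), np.int64(241)) head rows -3 cols -6 5 mean bgr top [150 163 168]
3 (np.int64(297), np.int64(244)) head rows -3 cols -8 4 mean bgr top [150 164 166]
proj tbar end (np.float64(379.6526688549504), np.float64(182.0093699273653)) (np.float64(377.45775211849764), np.float64(222.61625133316608))
[[17, 19, 15], [23, 19, 21], [31, 26, 23], [13, 26, 22], [8, 8, 8], [20, 12, 11], [28, 29, 32]]
[[38, 54, 64], [39, 53, 66], [38, 52, 61], [38, 49, 62], [42, 56, 67], [38, 52, 64], [39, 55, 65]]
35.5667 [29.0365666   8.80399073 -0.50167423] 0.015604347173559456 [0.49437991 0.17017307 0.19394916]
```

All four plugs sit at the same height and the T-bar is at its pulled position. Handing in.

```bash
python3 -c "
from workcell import bot
print(bot.job_done())"
```

```text
the job is handed in; nothing more can be done
None
```

I handed the job in at about 36 s, with no verdict returned: ports 0 and 1 are plugged home, the catch is flipped right over to its stop, and the gripper is still holding the lever at its stop.

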